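# Unlatch the bench press and hold its arm up

## Task

First take the small steel weight off the arm of the bench press and stand it upright, wholly on the cork pad. Then pull the press's spring latch sideways by its black knob, lift the arm off its ball and finish holding the arm up in the gripper, still, with the coupler at least 7 cm above the ball, so that the book can be taken out. Do not drop or tip the weight, leave the book where it lies, and leave the other things on the bench alone.

Things in the scene. Friction and masses are not known exactly. Their poses are not given: they have to be found in the camera images.
- press: Bench press for books, fixed to the bench. Origin on the bench top under the centre of the ball; x runs from the ball along the arm to the hinge (away from the robot, turned by the press's yaw), y across the arm, z up. Grey base plate 390 x 200 x 16 mm (x -70 to +320 mm). At the origin stands a post with a steel ball, 37 mm across, flat below, on a 14 mm neck. At x = 260 mm two 136 mm tall cheeks, 76 mm over their outsides, carry the arm's hinge.
- ball (a point): Centre of the steel ball, 104 mm above the bench; fixed. Its axes are those of the press.
- coupler (a point): Point in the coupler, the dark steel box (70 x 60 mm, roof 134 mm above the bench) at the arm's near end that sits over the ball. With the arm down this point is at the ball's centre.
- hinge (a point): Centre of the arm's hinge pin, 260 mm from the ball along the press's x and 118 mm above the bench. The pin lies along the press's y.
- press_arm (a joint): Angle of the arm (rad): 0 level and down over the ball, grows to 1.1 as the near (coupler) end rises. The arm is a dark steel bar 44 mm wide, its flat top 131 mm above the bench, 0.6 kg with a square presser foot below it, 2 mm above the book; it needs about 4 N at the coupler to raise and falls back down when let go.
- latch (a joint): Slide of the latch bolt in the coupler (m): 0 closed (under the ball, the arm cannot rise), grows to its stop at 0.014 as the knob is pulled along the press's -y, away from the arm. Past 0.010 the ball is free. The spring needs 3.5 N at the start, 7 N at the stop, and shuts the latch when let go. The latch rides up with the arm; once the arm is up it may shut again.
- latch_knob (a point): Centre of the latch's black ball knob, 28 mm across, standing on a 12 mm upright stem beside the coupler: with the arm down and latch shut it is at x 0, y -55 mm in the press's frame and 168 mm above the bench. Below the knob the stem shows for 14 mm; the coupler's roof is 34 mm below the knob's centre. As the arm rises the knob turns with it about the hinge. Its axes are those of the arm.
- weight: Small steel weight, loose, 0.45 kg more or less: upright cylinder 40 mm across and 50 mm tall with a 20 mm knob on top, 71 mm in all; origin at the centre of its underside, z up. At the start it stands on the middle of the arm, 90 to 165 mm from the ball, its underside 131 mm above the bench.
- pad: Square cork pad fixed on the bench, 130 x 130 x 12 mm, to the left or right of the press; origin at the centre of its underside, x and y along its sides, z up.
- book: The leather-bound book under the arm, 125 x 170 x 50 mm, loose on the press's base; origin at the centre of its underside.
- type_tray: Low wooden tray of metal type, 180 x 150 x 32 mm, fixed on the bench on the other side of the press from the pad; origin at the centre of its underside.
- hammer: Hammer lying on the bench, 240 mm long; bystander.
- brush: Brush lying on the bench, 200 mm long; bystander.
- folder: Bone-coloured folding stick lying on the bench, 150 x 24 x 8 mm; bystander.
- spool: Wooden spool standing on the bench, 44 mm across, 45 mm tall; bystander.
- big_weight: Wide dark weight with a knob, standing on the bench, 64 mm across, 63 mm tall; bystander, not the one to move.
- paste_jar: Jar with a lid standing on the bench, 64 mm across, 85 mm tall; bystander.

How it is judged:
By the outcome, as a careful person would: the job done as asked, in the order asked, and still so for the second after the job is handed in, while the arm keeps its last pose, push and grip.
It also fails if it takes over 48 s, if anything falls off the work surface, if the arm or the gripper's body presses on something with over 40 N, if the wrist force passes 120 N, or if a joint passes its speed limit or range.

## Robot

A 7-joint arm with a two-finger parallel gripper is mounted at the origin on the work surface. World frame = base frame: x ahead of the robot, y to its left, z up, the work surface at z = 0. Lengths are in m, angles in rad, forces in N, time in s.
With the tool pointing down it reaches from about 0.425 to 0.925 m from the base axis. Payload 6.8 kg.
Tool frame: the origin (TCP) lies midway between the tips of the shut fingers; the grasp point (between the pads) lies 19 mm behind it; z points along the fingers, y is the line along which they close (so a half turn about z gives the same grasp; the last joint's range is limited). The gripper opens to 88 mm and grips with 3 to 60 N. Pads are 20 mm wide; open, the fingers measure 115 mm over their backs; the gripper's body (75 mm by 178 mm) begins 61 mm behind the grasp point.
Start: joints at [1.124, 0.477, 0.022, 1.555, -0.011, 1.109, -0.083], TCP at [0.224, -0.637, 0.223] pointing down, gripper open.
Joint ranges: [-2.96, 2.96], [-0.34, 2.1], [-1.41, 1.46], [0.24, 2.44], [-1.37, 4.51], [0.17, 1.92], [-2.96, 2.96]. Speed limits (rad/s): [2.39, 2.39, 3.14, 3.14, 3.14, 3.14, 3.14].

## Interface

Orientations are given as a rotation vector (axis times angle).
In Python, from bench import manip, vision gives the robot as it stands. The module is installed in compiled form; this text tells all that it offers.
- The arm moves only by the tool arm_command, never from a script. Its argument "deltas" is a list of rows, each a list of 2 entries, a list of its own where there are three numbers: the shift along the tool's x, y, z normalised to -1 to 1, where 1 is 40 cm, then the turn, a rotation vector about the tool's x, y, z normalised to -1 to 1, where 1 is 90 degrees. A call has exactly 10 rows; each row is the pose to reach, as a shift and turn from the pose commanded when the call began, along the tool's axes at that moment; what a row does not reach only later rows make up. A row lasts 1/8 s, in which the tool goes at most 62.5 mm and 10.7 degrees, less where a joint would pass 70% of its speed; a pose out of reach is approached as far as the arm can. A call with a number of a shift or a turn outside -1 to 1 is refused whole. A call with a gripper value outside its range is refused whole. "jaw" is the closure in counts, from 0 (fully open) to 255 (shut), set as the call begins (left out, the last holds). The fingers move at their own pace and stop on an object; "newtons" is the grip in N (left out, the last holds). Time passes only in rows, so rows that repeat a pose let the fingers close, or fill a call up. It gives the time, the measured TCP pose, the force, the opening and the grip force at its end, in the units of the state.
- manip.observe(): the state, without advancing time (a new reading comes with each control period).
- vision.camera(name): name is "scene" or "top" or "wrist"; returns a dict with "img" (384x512x3 uint8, red, green, blue), "z_map" (384x512 float32, m along the optical axis (not along the pixel's ray), 0 where there is no reading), "fov_y" (degrees; the focal length in pixels is half the picture's height over the tangent of half this angle, whatever the lens; pixels are square), "cx", "cy" (the principal point, pixels), "k1" (the pictures are not rectified: a ray, as slopes to the right and down, at radius r is drawn at 1 + k1 r^2 times it, then the intrinsics apply), "xyz" and "orientation" of the camera in the world. Camera axes: x right, y up, looking along -z (the intrinsics and any distortion apply to the point x, -y, -z); pixel columns grow to the right and rows downward; lengths in m; the calibration is good to about 2 mm. A picture is of the moment at which its call begins.
- manip.finish_job(): hands the job in; it is judged then, once.
The state is a dict: "t": time; "joint_pos": joint angles; "qd": joint speeds; "effort": joint torques, N m; "position": TCP position; "ee_rot": TCP orientation; "wrist_force": force on the tool from outside, world axes, zero at the start; "wrist_torque": the same for the moment, N m; "opening": finger opening in m; "grasp_force": force on a finger pad.
Only numpy, scipy, OpenCV 4.12 (cv2) and the standard library are available. Lean on these libraries where they do the work, as an engineer would, in place of code of your own. Each camera call takes 0.05 s, during which the arm holds its last target. There are 200 camera calls.

## Working session

There is one attempt and no reset: what is moved stays moved. The work goes in short steps, Python scripts to look and compute and a tool call to move; the robot and the scene stay as the last step left them, time stands still between calls to the robot, and variables do not carry over. Pictures are saved under pics/ and viewed, at most 10 in all, crops included, and the job is handed in when it is done.

Besides the shell and the picture viewer there is one more tool, called after "Call:" by a JSON object that holds its "method" and its "body", one argument or row to a line. arm_command: Moves the arm, as the interface text tells. Its arguments: {"type":"object","properties":{"deltas":{"type":"array"},"jaw":{"type":"number"},"newtons":{"type":"number"}},"required":["deltas"]}

```bash
mkdir -p pics
cat > h.py <<'E'
import numpy as np, cv2, pickle
from scipy.spatial.transform import Rotation as R
from bench import manip, vision
def rot(o):
    o=np.array(o,float)
    return o if o.shape==(3,3) else (R.from_rotvec(o).as_matrix() if o.size==3 else R.from_quat(o).as_matrix())
def K(c):
    f=c["img"].shape[0]/2/np.tan(np.radians(c["fov_y"]/2))
    return np.array([[f,0,c["cx"]],[0,f,c["cy"]],[0,0,1]])
def rays(c,uv):
    d=np.array([c["k1"],0,0,0.]); n=cv2.undistortPoints(np.array(uv,float).reshape(-1,1,2),K(c),d).reshape(-1,2)
    return np.c_[n[:,0],-n[:,1],-np.ones(len(n))]@rot(c["orientation"]).T
def at_z(c,uv,z):
    r=rays(c,uv); o=np.array(c["xyz"]); return o+r*((z-o[2])/r[:,2])[:,None]
def depth(c,uv):
    z=np.array([c["z_map"][int(round(v)),int(round(u))] for u,v in uv]); return np.array(c["xyz"])+rays(c,uv)*z[:,None]
def cloud(c):
    h,w=c["z_map"].shape; u,v=np.meshgrid(np.arange(w),np.arange(h))
    return depth(c,np.c_[u.ravel(),v.ravel()]).reshape(h,w,3)
def snap(name,file=None):
    c=vision.camera(name); pickle.dump(c,open(name+'.pkl','wb'))
    if file: cv2.imwrite('pics/'+file,cv2.cvtColor(c["img"],cv2.COLOR_RGB2BGR))
    return c
def load(n): return pickle.load(open(n+'.pkl','rb'))
E
python3 - <<'E'
from h import *
print(manip.observe())
a=snap("top");b=snap("scene")
for c in(a,b):print({k:c[k] for k in c if k not in("img","z_map")},(c["z_map"]>0).mean())
im=np.vstack([a["img"],b["img"]]) 
for n,c in(("top1.png",a),("scene1.png",b)):cv2.imwrite("pics/"+n,cv2.resize(c["img"][:,:,::-1],(800,600),interpolation=cv2.INTER_CUBIC))
E
```

```text
{'t': 0.0, 'joint_pos': array([ 1.12391929,  0.47779062,  0.02234209,  1.55641082, -0.0114788 ,
        1.10928725, -0.08310245]), 'qd': array([ 6.40065918e-04, -7.06383727e-04, -1.39160225e-04,  1.64505540e-03,
       -5.39672991e-05,  1.66262715e-03, -7.37186903e-04]), 'effort': array([ 1.47202495e-04, -5.82849884e+01,  1.53427787e+00, -2.72612894e+01,
       -5.44453086e-02,  1.67518848e-02,  1.23023692e-04]), 'position': array([ 0.224112  , -0.63609325,  0.22170528]), 'ee_rot': array([-3.09493680e+00, -5.29361854e-01,  6.99164795e-04]), 'wrist_force': array([ 0.48145306, -0.50182492, -0.02619596]), 'wrist_torque': array([-0.00231001, -0.04891274, -0.00189802]), 'grasp_force': 0.0, 'opening': 0.08791551958030674}
{'fov_y': 54.51273817907135, 'cx': 262.9498418442659, 'cy': 186.92754464907685, 'k1': -0.11785227789211805, 'xyz': array([ 0.4823247 , -0.00454396,  1.27514339]), 'orientation': array([ 0.04802252, -0.0487409 , -1.58136068])} 0.9961751302083334
{'fov_y': 46.882944851528364, 'cx': 258.20729532518754, 'cy': 188.11283822320274, 'k1': -0.03372404786225179, 'xyz': array([1.09724648, 0.88665264, 0.89313669]), 'orientation': array([0.32357399, 1.1971565 , 2.36415278])} 0.9961802164713541
```

View pics/top1.png

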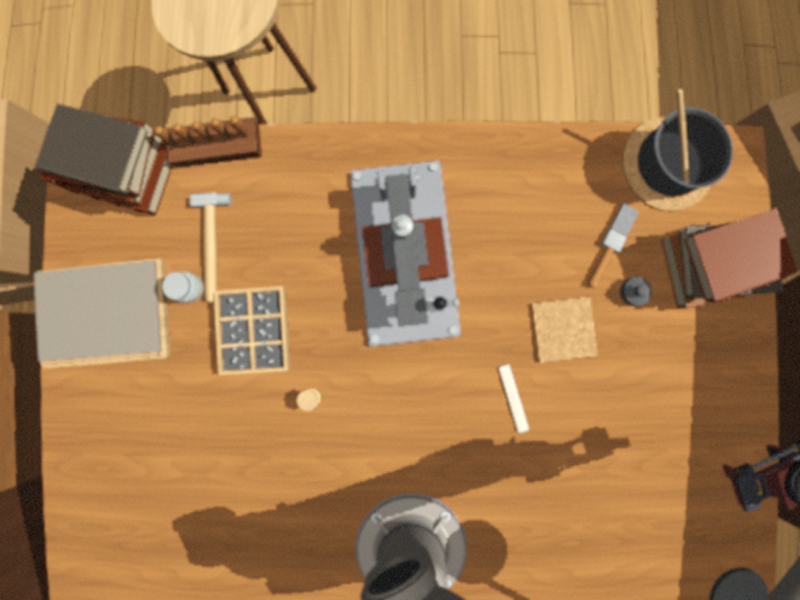

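View pics/scene1.png

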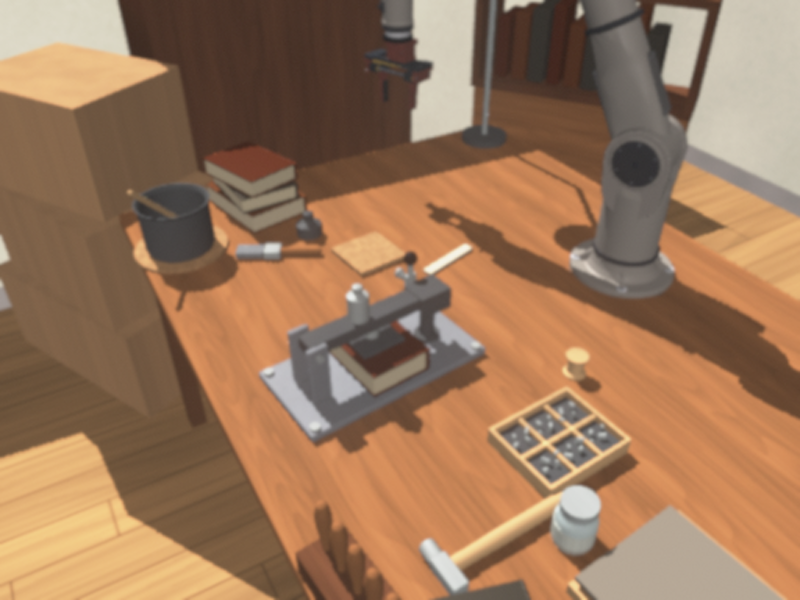

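The top view shows the press centred near (405,255), the weight on its arm at (402,225), the black knob at (440,303) and the pad at (565,329), which is on the robot's right. The tray is on the left at (252,330). The scene view shows the weight standing upright on the arm.

Run:
```python
from h import *
t=load("top");s=load("scene");k=512/800
print("knob",at_z(t,[(440*k,303*k)],.168), "wknob",at_z(t,[(402*k,225*k)],.195))
print("pad corners",at_z(t,np.array([(531,302),(592,297),(598,356),(538,362)])*k,.012).round(3))
print("base corners",at_z(t,np.array([(350,171),(438,162),(461,335),(370,346)])*k,.016).round(3))
for c,n in((t,'t'),(s,'s')):
    P=cloud(c).reshape(-1,3); col=c["img"].reshape(-1,3).astype(int)
    m=(P[:,0]>.3)&(P[:,0]<.9)&(abs(P[:,1])<.2)
    for nm,z0,z1 in(("wt top",.185,.21),("roof/bar",.126,.1375),("plate",.012,.02)):
        q=P[m&(P[:,2]>z0)&(P[:,2]<z1)]
        if len(q)<5: print(n,nm,len(q));continue
        if nm!="wt top":
            r=cv2.minAreaRect((q[:,:2]*1000).astype(np.float32)); print(n,nm,len(q),r)
        else: print(n,nm,len(q),q.mean(0).round(4),q.min(0).round(4),q.max(0).round(4))
    q=P[m&(P[:,2]>.148)&(P[:,2]<.19)&(col.max(1)<60)]
    print(n,"knob",len(q),q.mean(0).round(4) if len(q) else 0, q.min(0).round(4) if len(q) else 0,q.max(0).round(4) if len(q) else 0)
    q=P[m&(P[:,2]>.145)&(P[:,2]<.184)&(P[:,0]>.57)]
    if len(q): print(n,"wt body",len(q),q.mean(0).round(4),q.min(0).round(4),q.max(0).round(4))
    m2=(P[:,0]>.3)&(P[:,0]<.65)&(P[:,1]<-.15)&(P[:,1]>-.5)&(P[:,2]>.007)&(P[:,2]<.017)&(col[:,0]-col[:,2]>40)
    print(n,"pad",cv2.minAreaRect((P[m2][:,:2]*1000).astype(np.float32)),m2.sum())
```

```text
knob [[ 0.52905779 -0.06065765  0.168     ]] wknob [[0.67500144 0.00979975 0.195     ]]
pad corners [[ 0.536 -0.267  0.012]
 [ 0.545 -0.404  0.012]
 [ 0.415 -0.414  0.012]
 [ 0.405 -0.28   0.012]]
base corners [[ 0.829  0.126  0.016]
 [ 0.847 -0.069  0.016]
 [ 0.466 -0.113  0.016]
 [ 0.444  0.084  0.016]]
t wt top 42 [0.6774 0.0126 0.195 ] [ 0.6648 -0.0011  0.185 ] [0.6915 0.0256 0.2041]
t roof/bar 1382 ((645.8406372070312, 9.111610412597656), (311.3916931152344, 82.03561401367188), 5.9397873878479)
t plate 2838 ((591.637939453125, -6.3047332763671875), (527.644775390625, 256.1905822753906), 15.392607688903809)
t knob 22 [ 0.5294 -0.0552  0.1803] [ 0.5225 -0.0615  0.176 ] [ 0.5372 -0.0495  0.1846]
t wt body 95 [0.6743 0.012  0.1768] [ 0.6596 -0.007   0.1467] [0.6963 0.0319 0.1839]
t pad ((482.12506103515625, -349.6494140625), (274.908203125, 305.8410949707031), 17.05187225341797) 1432
s wt top 47 [0.6795 0.015  0.1946] [0.6699 0.006  0.185 ] [0.6875 0.0215 0.2023]
s roof/bar 1232 ((648.2630615234375, 0.8074188232421875), (316.5494689941406, 93.0150146484375), 8.515451431274414)
s plate 2729 ((649.2131958007812, 10.0953369140625), (391.9095153808594, 202.7486572265625), 5.557692050933838)
s knob 0 0 0 0
s wt body 215 [0.6831 0.0219 0.1682] [ 0.6587 -0.0053  0.1452] [0.6982 0.0328 0.1838]
s pad ((477.6352844238281, -336.6743469238281), (166.4789276123047, 399.1837463378906), 34.76648712158203) 755
```

```bash
cat > p.py <<'E'
from h import *
# tracked commanded pose; done(shift,turn) updates, plan(pos,yaw,tilt) prints the final row
def get(): 
    try: return pickle.load(open('cmd.pkl','rb'))
    except FileNotFoundError: return np.array([.224,-.637,.223]),R.from_rotvec([-3.09493680,-.529361854,.0007])
def done(s,t=(0,0,0)):
    p,r=get(); pickle.dump((p+r.apply(np.array(s)*.4),r*R.from_rotvec(np.array(t)*np.pi/2)),open('cmd.pkl','wb'))
def ori(yaw,tilt=0): return R.from_euler('z',yaw)*R.from_euler('y',tilt)*R.from_euler('x',np.pi)
def plan(pos,yaw,tilt=0,frm=None):
    p,r=frm or get(); q=ori(yaw,tilt)
    print("shift",(r.inv().apply(np.array(pos)-p)/.4).round(4),"turn",((r.inv()*q).as_rotvec()/np.pi*2).round(4))
def st():
    o=manip.observe(); p,r=get(); m=R.from_rotvec(o["ee_rot"])
    print("t",round(o["t"],2),"pos",o["position"].round(4),"cmd",p.round(4),"F",o["wrist_force"].round(1),"open",round(o["opening"],4),"g",round(o["grasp_force"],1),"angdiff",(r.inv()*m).as_rotvec().round(4),"j",o["joint_pos"].round(2))
E
python3 - <<'E'
from p import *
st(); plan((.45,-.31,.30),.105); plan((.677,.0125,.30),.105)
E
```

```text
t 0.1 pos [ 0.2242 -0.6362  0.2218] cmd [ 0.224 -0.637  0.223] F [-0.1  1.5  0.1] open 0.0878 g 0.0 angdiff [-0.0002  0.0001 -0.    ] j [ 1.12  0.48  0.02  1.56 -0.01  1.11 -0.08]
shift [ 0.8046 -0.5836 -0.1916] turn [-0.0011  0.0002  0.1488]
shift [ 1.6078 -1.1554 -0.1907] turn [-0.0011  0.0002  0.1488]
```

Call:
{"method": "arm_command", "body": {
  "deltas": [
    [[0.04,-0.03,-0.02],[0,0,0.02]],
    [[0.12,-0.09,-0.06],[0,0,0.05]],
    [[0.22,-0.16,-0.1],[0,0,0.08]],
    [[0.32,-0.23,-0.14],[0,0,0.11]],
    [[0.42,-0.3,-0.17],[0,0,0.13]],
    [[0.52,-0.37,-0.19],[0,0,0.149]],
    [[0.62,-0.44,-0.19],[0,0,0.149]],
    [[0.72,-0.51,-0.19],[0,0,0.149]],
    [[0.82,-0.58,-0.19],[0,0,0.149]],
    [[0.92,-0.66,-0.19],[0,0,0.149]]
  ],
  "jaw": 0
}}

```text
t: 1.35
position: [0.4842, -0.2641, 0.2984]
ee_rot: [-3.137, -0.164, 0.001]
wrist_force: [0.4, -0.2, 0.2]
opening: 0.0878
grasp_force: 0.0
```

Run:
```python
from p import *
done((.92,-.66,-.19),(0,0,.149)); st(); plan((.677,.0125,.30),.105)
```

```text
t 1.35 pos [ 0.4842 -0.2641  0.2984] cmd [ 0.4834 -0.2658  0.2994] F [ 0.4 -0.2  0.2] open 0.0878 g 0.0 angdiff [-0.0015  0.0001  0.0005] j [ 0.52  0.22 -0.15  1.75  0.04  1.18 -1.11]
shift [ 0.5541 -0.6414 -0.0007] turn [-0.0011  0.0004 -0.0002]
```

Call:
{"method": "arm_command", "body": {
  "deltas": [
    [[0.09,-0.1,0],[0,0,0]],
    [[0.18,-0.2,0],[0,0,0]],
    [[0.27,-0.31,0],[0,0,0]],
    [[0.36,-0.41,0],[0,0,0]],
    [[0.44,-0.5,0],[0,0,0]],
    [[0.5,-0.57,0],[0,0,0]],
    [[0.54,-0.62,0],[0,0,0]],
    [[0.554,-0.641,0],[0,0,0]],
    [[0.554,-0.641,0],[0,0,0]],
    [[0.554,-0.641,0],[0,0,0]]
  ]
}}

```text
t: 2.6
position: [0.6769, 0.0108, 0.2988]
ee_rot: [3.136, 0.161, -0.0]
wrist_force: [0.5, 0.1, 0.3]
opening: 0.0882
grasp_force: 0.0
```

Run:
```python
from p import *
done((.554,-.641,0)); st()
c=snap("wrist"); cv2.imwrite("pics/w1.png",cv2.resize(c["img"][:,:,::-1],(800,600)))
print(c["xyz"],(c["z_map"]>0).mean())
P=cloud(c).reshape(-1,3)
m=(abs(P[:,0]-.677)<.06)&(abs(P[:,1]-.0125)<.06)
for z0,z1 in((.14,.175),(.178,.184),(.184,.205)):
    q=P[m&(P[:,2]>z0)&(P[:,2]<z1)]
    if len(q)>5: print(z0,len(q),q.mean(0).round(4),q.min(0).round(4),q.max(0).round(4),cv2.minEnclosingCircle((q[:,:2]*1000).astype(np.float32)))
m=(abs(P[:,0]-.529)<.03)&(abs(P[:,1]+.06)<.03)&(P[:,2]>.15)&(P[:,2]<.2)
q=P[m]; print("knob",len(q)); 
if len(q): print(q.mean(0),q.min(0),q.max(0))
```

```text
t 2.6 pos [0.6769 0.0108 0.2988] cmd [0.677  0.0123 0.2997] F [0.5 0.1 0.3] open 0.0882 g 0.0 angdiff [-0.0028  0.0004  0.0022] j [ 0.08  0.44 -0.28  1.44  0.12  1.27 -1.67]
[0.7584376  0.01915154 0.46049927] 0.9959259033203125
0.14 210 [0.6949 0.0114 0.1586] [ 0.6849 -0.0081  0.1402] [0.6985 0.0285 0.1748] ((686.2451171875, 10.193117141723633), 18.369447708129883)
0.178 794 [0.6813 0.0099 0.1818] [ 0.6594 -0.0098  0.1782] [0.6984 0.029  0.184 ] ((678.6972045898438, 9.468326568603516), 19.92458152770996)
0.184 407 [0.6806 0.0099 0.1966] [ 0.6692 -0.0031  0.184 ] [0.6924 0.0217 0.2026] ((679.4627075195312, 8.633554458618164), 13.257547378540039)
knob 89
[ 0.54046153 -0.05859701  0.16575343] [ 0.5309255  -0.07028485  0.15027085] [ 0.54333201 -0.04910306  0.17362755]
```

View pics/w1.png

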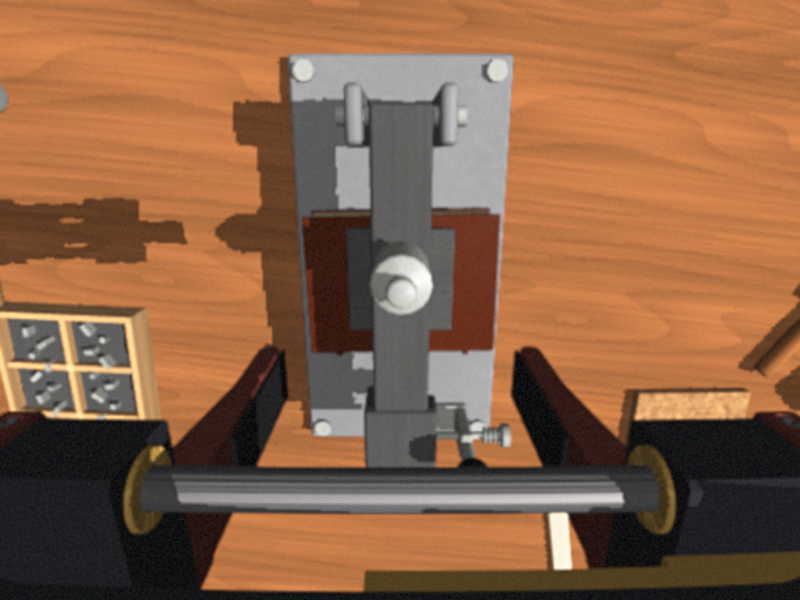

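The wrist view shows the weight at (402,288), centred between the fingers, with the jaw square to the arm. I'll descend onto it.

Call:
{"method": "arm_command", "body": {
  "deltas": [
    [[0.004,0,0.04],[0,0,0]],
    [[0.004,0,0.11],[0,0,0]],
    [[0.004,0,0.18],[0,0,0]],
    [[0.004,0,0.25],[0,0,0]],
    [[0.004,0,0.31],[0,0,0]],
    [[0.004,0,0.35],[0,0,0]],
    [[0.004,0,0.38],[0,0,0]],
    [[0.004,0,0.395],[0,0,0]],
    [[0.004,0,0.395],[0,0,0]],
    [[0.004,0,0.395],[0,0,0]]
  ]
}}

```text
t: 3.9
position: [0.6794, 0.0131, 0.1414]
ee_rot: [-3.137, -0.164, -0.002]
wrist_force: [0.9, -0.5, -0.3]
opening: 0.0881
grasp_force: 0.0
```

Call:
{"method": "arm_command", "body": {
  "deltas": [
    [[0,0,0],[0,0,0]],
    [[0,0,0],[0,0,0]],
    [[0,0,0],[0,0,0]],
    [[0,0,0],[0,0,0]],
    [[0,0,0],[0,0,0]],
    [[0,0,0],[0,0,0]],
    [[0,0,0],[0,0,0]],
    [[0,0,0],[0,0,0]],
    [[0,0,0],[0,0,0]],
    [[0,0,0],[0,0,0]]
  ],
  "jaw": 255,
  "newtons": 30
}}

```text
t: 5.15
position: [0.6789, 0.0129, 0.1407]
ee_rot: [3.137, 0.164, 0.0]
wrist_force: [0.3, -2.4, 1.2]
opening: 0.0391
grasp_force: 30.0
```

Run:
```python
from p import *
done((.004,0,.395)); st(); p,r=get()
plan((.6785,.0105,.26),.105); plan((.476,-.341,.26),.105)
t=load("top"); P=cloud(t); 
h=cv2.cvtColor(t["img"],cv2.COLOR_RGB2HSV)
# pad by height mask in window of image
m=np.zeros(P.shape[:2],np.uint8); m[180:240,330:390]=1
m&=((P[...,2]>.006)&(P[...,2]<.02)).astype(np.uint8)
m=cv2.morphologyEx(m,cv2.MORPH_OPEN,np.ones((3,3)))
q=at_z(t,np.argwhere(m)[:,::-1],.012)
print(m.sum(),cv2.minAreaRect((q[:,:2]*1000).astype(np.float32)),q.mean(0))
```

```text
t 5.15 pos [0.6789 0.0129 0.1407] cmd [0.6784 0.0128 0.1417] F [ 0.3 -2.4  1.2] open 0.0391 g 30.0 angdiff [-0.0018  0.0006  0.0001] j [ 0.07  0.58 -0.26  1.6   0.17  0.99 -1.71]
shift [-0.0006  0.0052 -0.2957] turn [-0.0011  0.0004 -0.0002]
shift [-0.596   0.8261 -0.2968] turn [-0.0011  0.0004 -0.0002]
1387 ((476.40771484375, -339.374755859375), (130.9329071044922, 130.2016143798828), 6.363819122314453) [ 0.47657586 -0.33953827  0.012     ]
```

Call:
{"method": "arm_command", "body": {
  "deltas": [
    [[0,0,-0.03],[0,0,0]],
    [[0,0,-0.1],[0,0,0]],
    [[0,0,-0.18],[0,0,0]],
    [[-0.02,0.03,-0.25],[0,0,0]],
    [[-0.08,0.11,-0.29],[0,0,0]],
    [[-0.15,0.21,-0.29],[0,0,0]],
    [[-0.22,0.31,-0.29],[0,0,0]],
    [[-0.29,0.41,-0.29],[0,0,0]],
    [[-0.36,0.5,-0.29],[0,0,0]],
    [[-0.43,0.6,-0.29],[0,0,0]]
  ]
}}

```text
t: 6.4
position: [0.5322, -0.2433, 0.257]
ee_rot: [-3.136, -0.167, -0.0]
wrist_force: [-0.6, 0.2, -3.6]
opening: 0.0392
grasp_force: 30.0
```

Run:
```python
from p import *
done((-.43,.6,-.29)); st()
plan((.4764,-.3395,.15),.105); plan((.4764,-.3395,.06),.105)
```

```text
t 6.4 pos [ 0.5322 -0.2433  0.257 ] cmd [ 0.5326 -0.2441  0.2574] F [-0.6  0.2 -3.6] open 0.0392 g 30.0 angdiff [-0.0004  0.0009 -0.0018] j [ 0.49  0.31 -0.21  1.73  0.07  1.11 -1.2 ]
shift [-0.1644  0.223   0.2682] turn [-0.0011  0.0004 -0.0002]
shift [-0.1643  0.2234  0.4932] turn [-0.0011  0.0004 -0.0002]
```

Call:
{"method": "arm_command", "body": {
  "deltas": [
    [[-0.06,0.08,0],[0,0,0]],
    [[-0.11,0.15,0.03],[0,0,0]],
    [[-0.15,0.2,0.1],[0,0,0]],
    [[-0.164,0.223,0.19],[0,0,0]],
    [[-0.164,0.223,0.29],[0,0,0]],
    [[-0.164,0.223,0.38],[0,0,0]],
    [[-0.164,0.223,0.46],[0,0,0]],
    [[-0.164,0.223,0.52],[0,0,0]],
    [[-0.164,0.223,0.55],[0,0,0]],
    [[-0.164,0.223,0.56],[0,0,0]]
  ]
}}

```text
t: 7.65
position: [0.4773, -0.3388, 0.0325]
ee_rot: [-3.137, -0.165, -0.0]
wrist_force: [0.2, -0.3, -3.2]
opening: 0.0394
grasp_force: 30.0
```

Run:
```python
from p import *
done((-.164,.223,.56)); st()
plan((.4764,-.3395,.0232),.105)
```

```text
t 7.65 pos [ 0.4773 -0.3388  0.0325] cmd [ 0.4765 -0.3393  0.0333] F [ 0.2 -0.3 -3.2] open 0.0394 g 30.0 angdiff [-0.001   0.0006 -0.0005] j [ 0.61  0.58 -0.13  1.9   0.12  0.67 -1.06]
shift [-0.0003  0.0005  0.0252] turn [-0.0011  0.0004 -0.0002]
```

Call:
{"method": "arm_command", "body": {
  "deltas": [
    [[0,0,0.005],[0,0,0]],
    [[0,0,0.01],[0,0,0]],
    [[0,0,0.014],[0,0,0]],
    [[0,0,0.018],[0,0,0]],
    [[0,0,0.021],[0,0,0]],
    [[0,0,0.024],[0,0,0]],
    [[0,0,0.026],[0,0,0]],
    [[0,0,0.026],[0,0,0]],
    [[0,0,0.026],[0,0,0]],
    [[0,0,0.026],[0,0,0]]
  ]
}}

```text
t: 8.9
position: [0.477, -0.3393, 0.0223]
ee_rot: [3.137, 0.164, 0.0]
wrist_force: [-0.1, 0.2, -3.9]
opening: 0.0394
grasp_force: 30.0
```

Call:
{"method": "arm_command", "body": {
  "deltas": [
    [[0,0,0.0005],[0,0,0]],
    [[0,0,0.001],[0,0,0]],
    [[0,0,0.0015],[0,0,0]],
    [[0,0,0.002],[0,0,0]],
    [[0,0,0.0025],[0,0,0]],
    [[0,0,0.003],[0,0,0]],
    [[0,0,0.003],[0,0,0]],
    [[0,0,0.003],[0,0,0]],
    [[0,0,0.003],[0,0,0]],
    [[0,0,0.003],[0,0,0]]
  ]
}}

```text
t: 10.15
position: [0.477, -0.3393, 0.0216]
ee_rot: [3.137, 0.164, 0.0]
wrist_force: [-2.2, 0.8, 5.2]
opening: 0.0395
grasp_force: 30.0
```

The pad is taking the weight, so I'll open the fingers, then retreat.

Call:
{"method": "arm_command", "body": {
  "deltas": [
    [[0,0,0],[0,0,0]],
    [[0,0,0],[0,0,0]],
    [[0,0,0],[0,0,0]],
    [[0,0,0],[0,0,0]],
    [[0,0,0],[0,0,0]],
    [[0,0,-0.01],[0,0,0]],
    [[0,0,-0.05],[0,0,0]],
    [[0,0,-0.12],[0,0,0]],
    [[0,0,-0.22],[0,0,0]],
    [[0,0,-0.32],[0,0,0]]
  ],
  "jaw": 0
}}

```text
t: 11.4
position: [0.477, -0.3393, 0.1515]
ee_rot: [3.137, 0.164, 0.001]
wrist_force: [0.8, -0.1, -0.6]
opening: 0.088
grasp_force: 0.0
```

Run:
```python
from p import *
done((0,0,.026)); done((0,0,.003)); done((0,0,-.32)); st()
s=snap("scene"); cv2.imwrite("pics/s2.png",cv2.resize(s["img"][120:260,180:360,::-1],(720,560),interpolation=cv2.INTER_CUBIC))
plan((.53,-.0587,.28),.105)
```

```text
t 11.4 pos [ 0.477  -0.3393  0.1515] cmd [ 0.4766 -0.3395  0.1497] F [ 0.8 -0.1 -0.6] open 0.088 g 0.0 angdiff [-0.0022  0.0013  0.    ] j [ 0.63  0.41 -0.15  1.84  0.08  0.9  -1.02]
shift [ 0.206  -0.6847 -0.3247] turn [-0.0011  0.0004 -0.0002]
```

View pics/s2.png

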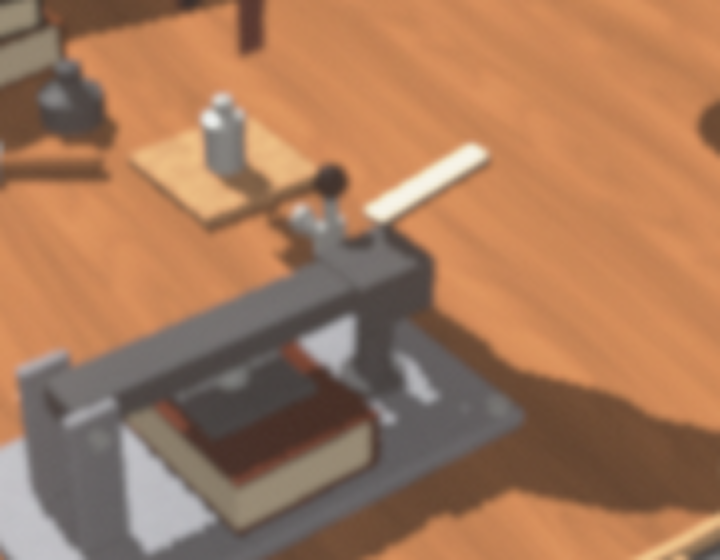

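The crop shows the weight upright at (223,135), near the middle of the pad. The latch knob is at (330,182).

Call:
{"method": "arm_command", "body": {
  "deltas": [
    [[0,0,-0.06],[0,0,0]],
    [[0.02,-0.05,-0.15],[0,0,0]],
    [[0.04,-0.14,-0.24],[0,0,0]],
    [[0.07,-0.24,-0.3],[0,0,0]],
    [[0.1,-0.35,-0.325],[0,0,0]],
    [[0.14,-0.46,-0.325],[0,0,0]],
    [[0.17,-0.56,-0.325],[0,0,0]],
    [[0.19,-0.63,-0.325],[0,0,0]],
    [[0.2,-0.67,-0.325],[0,0,0]],
    [[0.206,-0.685,-0.325],[0,0,0]]
  ]
}}

```text
t: 12.7
position: [0.5303, -0.0578, 0.2795]
ee_rot: [3.137, 0.165, 0.001]
wrist_force: [-0.6, 0.1, -0.3]
opening: 0.0876
grasp_force: 0.0
```

Run:
```python
from p import *
done((.206,-.685,-.325)); st()
s=load("scene");t=load("top")
print("scene px",at_z(s,[(262.5,165.5)],.168),"depth",depth(s,[(262.5,165.5)]))
for c,w,nm in((s,(150,180,250,275),'s'),(t,(180,206,268,296),'t')):
    a,b,d,e=w; g=c["img"][a:b,d:e].max(2); P=cloud(c)[a:b,d:e]
    m=(P[...,2]>.155)&(g<70); ij=np.argwhere(m)
    uv=(ij.min(0)+ij.max(0))/2; print(nm,len(ij),uv+[a,d],at_z(c,[(uv[1]+d,uv[0]+a)],.168))
c=snap("wrist"); P=cloud(c).reshape(-1,3); g=c["img"].reshape(-1,3).max(1)
m=(abs(P[:,0]-.53)<.03)&(abs(P[:,1]+.0587)<.03)&(P[:,2]>.15)&(P[:,2]<.19)
q=P[m]; print("wrist",len(q),q.mean(0),q.min(0),q.max(0))
def res(x): return np.linalg.norm(q-x,axis=1)-.014
from scipy.optimize import least_squares
print(least_squares(res,[.53,-.0587,.168],loss='soft_l1',f_scale=.002).x)
cv2.imwrite("pics/w2.png",c["img"][:,:,::-1])
```

```text
t 12.7 pos [ 0.5303 -0.0578  0.2795] cmd [ 0.53   -0.0586  0.2801] F [-0.6  0.1 -0.3] open 0.0876 g 0.0 angdiff [-0.002   0.001  -0.0006] j [ 0.27  0.21 -0.32  1.81  0.07  1.13 -1.54]
scene px [[ 0.53060154 -0.05701362  0.168     ]] depth [[ 0.53428317 -0.05088239  0.17271139]]
s 9 [165.5 261.5] [[ 0.53316493 -0.05851945  0.168     ]]
t 32 [194. 281.] [[ 0.52883993 -0.05886911  0.168     ]]
wrist 654 [ 0.53259466 -0.06050454  0.17667855] [ 0.51729421 -0.07430774  0.16437823] [ 0.54373072 -0.04699204  0.18278629]
[ 0.52975763 -0.06085033  0.16747985]
```

View pics/w2.png

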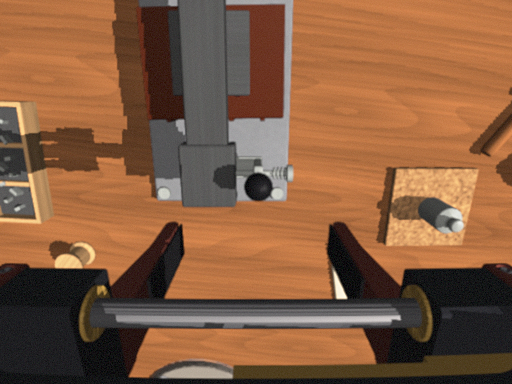

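The knob is at (259,187), centred between the fingers at (182…330), and the weight stands on the pad at (440,212). I'll descend and grip the knob along the latch direction.

Call:
{"method": "arm_command", "body": {
  "deltas": [
    [[0,0.004,0.03],[0,0,0]],
    [[0,0.008,0.09],[0,0,0]],
    [[0,0.008,0.15],[0,0,0]],
    [[0,0.008,0.21],[0,0,0]],
    [[0,0.008,0.26],[0,0,0]],
    [[0,0.008,0.3],[0,0,0]],
    [[0,0.008,0.32],[0,0,0]],
    [[0,0.008,0.328],[0,0,0]],
    [[0,0.008,0.328],[0,0,0]],
    [[0,0.008,0.328],[0,0,0]]
  ]
}}

```text
t: 14.0
position: [0.5311, -0.0613, 0.1485]
ee_rot: [3.137, 0.164, 0.002]
wrist_force: [-0.5, 0.1, 0.0]
opening: 0.088
grasp_force: 0.0
```

Call:
{"method": "arm_command", "body": {
  "deltas": [
    [[0,0,0],[0,0,0]],
    [[0,0,0],[0,0,0]],
    [[0,0,0],[0,0,0]],
    [[0,0,0],[0,0,0]],
    [[0,0,0],[0,0,0]],
    [[0,0,0],[0,0,0]],
    [[0,0,0],[0,0,0]],
    [[0,0,0],[0,0,0]],
    [[0,0,0],[0,0,0]],
    [[0,0,0],[0,0,0]]
  ],
  "jaw": 255,
  "newtons": 40
}}

```text
t: 15.25
position: [0.5306, -0.0608, 0.1478]
ee_rot: [-3.137, -0.165, 0.0]
wrist_force: [-0.3, 4.3, -0.9]
opening: 0.0263
grasp_force: 40.0
```

Run:
```python
from p import *
done((0,.008,.328)); st()
```

```text
t 15.25 pos [ 0.5306 -0.0608  0.1478] cmd [ 0.5302 -0.0616  0.1489] F [-0.3  4.3 -0.9] open 0.0263 g 40.0 angdiff [-0.0013  0.0005 -0.0005] j [ 0.25  0.35 -0.31  1.95  0.14  0.86 -1.6 ]
```

Call:
{"method": "arm_command", "body": {
  "deltas": [
    [[0,0.003,0],[0,0,0]],
    [[0,0.007,0],[0,0,0]],
    [[0,0.011,0],[0,0,0]],
    [[0,0.015,0],[0,0,0]],
    [[0,0.019,0],[0,0,0]],
    [[0,0.023,0],[0,0,0]],
    [[0,0.026,0],[0,0,0]],
    [[0,0.028,0],[0,0,0]],
    [[0,0.029,0],[0,0,0]],
    [[0,0.029,0],[0,0,0]]
  ]
}}

```text
t: 16.5
position: [0.5317, -0.0722, 0.1478]
ee_rot: [-3.136, -0.165, 0.0]
wrist_force: [-0.6, 6.3, -0.5]
opening: 0.0262
grasp_force: 40.0
```

Run:
```python
from p import *
done((0,.029,0)); st()
p,r=get(); print(r.inv().apply([0,0,1]))
```

```text
t 16.5 pos [ 0.5317 -0.0722  0.1478] cmd [ 0.5314 -0.0731  0.1489] F [-0.6  6.3 -0.5] open 0.0262 g 40.0 angdiff [-0.0008  0.0004 -0.0005] j [ 0.27  0.36 -0.3   1.94  0.14  0.86 -1.57]
[-5.55463277e-04 -1.67838873e-03 -9.99998437e-01]
```

Call:
{"method": "arm_command", "body": {
  "deltas": [
    [[0,0.002,0],[0,0,0]],
    [[0,0.002,0],[0,0,0]],
    [[0.001,0.002,-0.007],[0,-0.006,0]],
    [[0.002,0.002,-0.013],[0,-0.013,0]],
    [[0.003,0.002,-0.023],[0,-0.022,0]],
    [[0.005,0.002,-0.032],[0,-0.032,0]],
    [[0.007,0.002,-0.042],[0,-0.041,0]],
    [[0.008,0.002,-0.052],[0,-0.051,0]],
    [[0.008,0.002,-0.052],[0,-0.051,0]],
    [[0.008,0.002,-0.052],[0,-0.051,0]]
  ]
}}

```text
t: 17.75
position: [0.5348, -0.0724, 0.168]
ee_rot: [3.132, 0.165, -0.127]
wrist_force: [0.4, 6.3, -3.9]
opening: 0.0265
grasp_force: 40.0
```

Run:
```python
from p import *
done((.008,.002,-.052),(0,-.051,0)); st()
s=snap("scene"); cv2.imwrite("pics/s3.png",cv2.resize(s["img"][100:290,160:360,::-1],(600,570),interpolation=cv2.INTER_CUBIC))
# next: waypoints of the arc from theta .08 in tool axes now
p,r=get()
def tcp(th): return np.array([-.26*np.cos(th)+.031*np.sin(th),0,.26*np.sin(th)+.031*np.cos(th)])
T0=R.from_euler('y',.08)*R.from_euler('x',np.pi)
for th in np.arange(.12,.37,.04): print(round(th,2),(T0.inv().apply(tcp(th)-tcp(.08))/.4).round(4),round(-(th-.08)/1.5708,3))
```

```text
t 17.75 pos [ 0.5348 -0.0724  0.168 ] cmd [ 0.5347 -0.0736  0.1697] F [ 0.4  6.3 -3.9] open 0.0265 g 40.0 angdiff [-0.0003 -0.0002 -0.0005] j [ 0.25  0.38 -0.3   1.86  0.13  1.01 -1.57]
0.12 [ 0.0036  0.     -0.0259] -0.025
0.16 [ 0.0083  0.     -0.0517] -0.051
0.2 [ 0.014   0.     -0.0773] -0.076
0.24 [ 0.0206  0.     -0.1026] -0.102
0.28 [ 0.0284  0.     -0.1276] -0.127
0.32 [ 0.0371  0.     -0.1523] -0.153
0.36 [ 0.0467  0.     -0.1766] -0.178
```

View pics/s3.png

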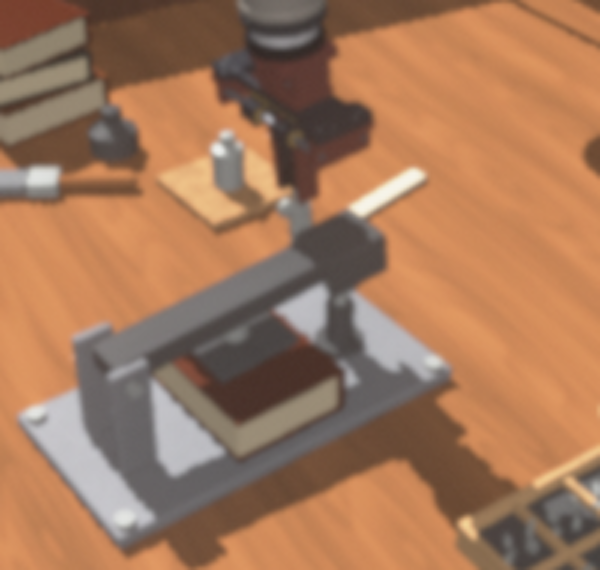

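The arm is up by about 2 cm: the coupler at (345,250) is clear of the ball at (343,300), and the force is the expected 4 N. I'll continue along the arc.

Call:
{"method": "arm_command", "body": {
  "deltas": [
    [[0.0017,0,-0.013],[0,-0.0125,0]],
    [[0.0036,0,-0.026],[0,-0.025,0]],
    [[0.0083,0,-0.052],[0,-0.051,0]],
    [[0.014,0,-0.077],[0,-0.076,0]],
    [[0.0206,0,-0.1026],[0,-0.102,0]],
    [[0.0284,0,-0.1276],[0,-0.127,0]],
    [[0.037,0,-0.152],[0,-0.153,0]],
    [[0.042,0,-0.165],[0,-0.166,0]],
    [[0.0467,0,-0.1766],[0,-0.178,0]],
    [[0.0467,0,-0.1766],[0,-0.178,0]]
  ]
}}

```text
t: 19.05
position: [0.5584, -0.0698, 0.2369]
ee_rot: [3.069, 0.162, -0.563]
wrist_force: [-2.5, 6.2, -3.1]
opening: 0.0261
grasp_force: 40.0
```

Call:
{"method": "arm_command", "body": {
  "deltas": [
    [[0,0,0],[0,0,0]],
    [[0,0,0],[0,0,0]],
    [[0,0,0],[0,0,0]],
    [[0,0,0],[0,0,0]],
    [[0,0,0],[0,0,0]],
    [[0,0,0],[0,0,0]],
    [[0,0,0],[0,0,0]],
    [[0,0,0],[0,0,0]],
    [[0,0,0],[0,0,0]],
    [[0,0,0],[0,0,0]]
  ]
}}

```text
t: 20.3
position: [0.5583, -0.0699, 0.2367]
ee_rot: [3.069, 0.162, -0.562]
wrist_force: [-2.8, 5.9, -2.6]
opening: 0.0263
grasp_force: 40.0
```

Run:
```python
from p import *
done((.0467,0,-.1766),(0,-.178,0)); st()
s=snap("scene"); cv2.imwrite("pics/s4.png",cv2.resize(s["img"][80:290,150:370,::-1],(628,600),interpolation=cv2.INTER_CUBIC))
P=cloud(s).reshape(-1,3)-[.5235,-.004,0]; c,n=np.cos(.105),np.sin(.105)
x=P[:,0]*c+P[:,1]*n; y=-P[:,0]*n+P[:,1]*c
for a in np.arange(-.02,.25,.03):
    m=(abs(y)<.018)&(abs(x-a)<.006)&(P[:,2]>.1); print(round(a,2),m.sum(),P[m,2].max().round(4) if m.any() else None, np.median(P[m,2]).round(4) if m.any() else None)
```

```text
t 20.3 pos [ 0.5583 -0.0699  0.2367] cmd [ 0.5589 -0.0712  0.2386] F [-2.8  5.9 -2.6] open 0.0263 g 40.0 angdiff [ 0.0002 -0.0017 -0.0002] j [ 0.18  0.51 -0.27  1.54  0.14  1.48 -1.58]
-0.02 1 0.1105 0.1105
0.01 92 0.2307 0.1174
0.04 82 0.3637 0.2207
0.07 108 0.3556 0.3182
0.1 98 0.3436 0.1914
0.13 85 0.563 0.1778
0.16 79 0.5649 0.1667
0.19 49 0.1622 0.1564
0.22 47 0.1493 0.1456
0.25 47 0.1377 0.1344
```

View pics/s4.png

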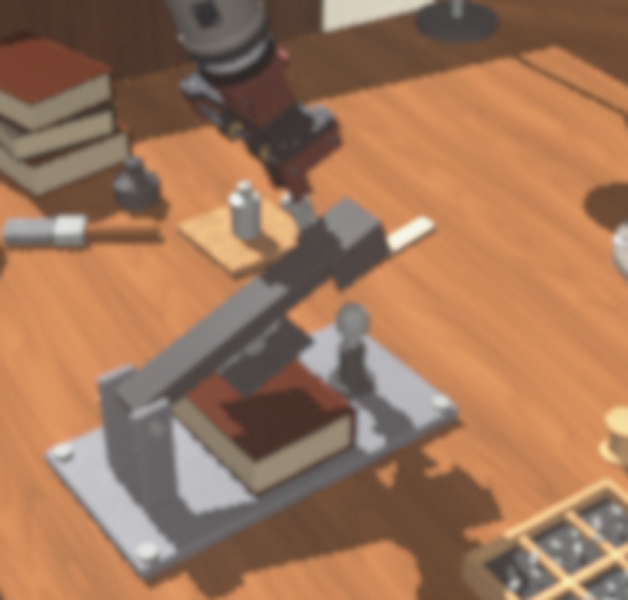

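The arm is raised to about 0.35 rad, which puts the coupler about 89 mm above the ball, and it is still. The weight stands on the pad at (245,212) and the book is in place.

```bash
python3 -c "
from bench import manip
print(manip.finish_job())"
```

```text
the job is handed in; nothing more can be done
None
```

I handed the job in after about 20 s on the robot's clock: the weight stands upright on the cork pad, and the gripper is holding the press arm up by the latch knob, still, with the coupler about 9 cm above the ball; the book and the other things on the bench were left alone.

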